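# Bleed the sole press bladder

## Robot

A 6-joint arm with a two-finger parallel gripper is mounted at the origin on the work surface. World frame = base frame: x ahead of the robot, y to its left, z up, the work surface at z = 0. Lengths are in m, angles in rad, forces in N, time in s.
With the tool pointing down it reaches from about 0.375 to 0.9 m from the base axis. Payload 3.1 kg.
Tool frame: the origin (TCP) lies on the front face of the gripper's body, between the roots of the fingers; the fingertips stand 70 mm ahead of it and the grasp point (between the pads) lies 51 mm ahead of it; z points along the fingers, y is the line along which they close (so a half turn about z gives the same grasp; the last joint's range is limited). The gripper opens to 87 mm and grips with 3 to 60 N. Pads are 19 mm wide; open, the fingers measure 117 mm over their backs; the gripper's body (75 mm by 190 mm) begins 51 mm behind the grasp point.
Start: joints at [1.022, 0.527, 1.433, -0, 1.181, -0.178], TCP at [0.226, 0.583, 0.292] pointing down, gripper open.
Joint ranges: [-3.08, 3.08], [-0.75, 2.2], [0.22, 2.44], [-1.43, 4.57], [0, 2.65], [-2.85, 2.85]. Speed limits (rad/s): [2.79, 2.79, 3.14, 3.14, 3.14, 3.14].

## Interface

Orientations are given as a unit quaternion [x, y, z, w].
In Python, from rig import robot, cams, ticket gives the robot as it stands. The module is installed in compiled form; this text tells all that it offers.
- The arm moves only by the shell command python3 -m crank 'ROWS' [FORCE]. ROWS is JSON, a list of rows, each a list of 7 numbers: the shift along the tool's x, y, z in cm, then the turn, a rotation vector about the tool's x, y, z in rad, then the closure, from 0 (fully open) to 1 (shut). A call has 1 to 5 rows; each row shifts and turns the commanded pose from where the row before left it, along the tool's axes as they then stand; what a row does not reach is not made up. A row lasts 1/8 s, in which the tool goes at most 62.5 mm and 10.7 degrees, less where a joint would pass 70% of its speed; a pose out of reach is approached as far as the arm can. A call is refused whole if a number of a shift passes 6.25 or a number of a turn 0.188, either way. A call with a gripper value outside its range is refused whole. The fingers move at their own pace and stop on an object; FORCE is the grip in N (left out, the last holds). Time passes only in rows, so rows that do not move let the fingers close. It gives the time, the measured TCP pose, the force, the opening and the grip force at its end, in the units of the state.
- robot.get_obs(): the state, without advancing time (a new reading comes with each control period).
- cams.camera(name): name is "scene" or "top" or "wrist"; returns the picture (480x640x3 uint8, red, green, blue); there is no depth.
- cams.camera_info(name): a dict with "intrinsics" (3x3 intrinsics, pixels), "pose" (4x4, takes a point from camera to world coordinates). Camera axes: x right, y down, z forward; pixel columns grow to the right and rows downward; lengths in m; the calibration is good to about 2 mm. A picture is of the moment at which its call begins: read the wrist's pose just before it. camera_info takes no time and is no camera call; for the wrist camera it gives the pose at the moment of the call.
- ticket.hand_in(): hands the job in; it is judged then, once.
The state is a dict: "time": time; "q": joint angles; "joint_velocities": joint speeds; "joint_torque": joint torques, N m; "position": TCP position; "tool_rot": TCP orientation; "ft_force": force on the tool from outside, world axes, zero at the start; "moment": the same for the moment, N m; "grip_width": finger opening in m; "grip_force": force on a finger pad.
Only numpy, scipy, OpenCV 4.12 (cv2) and the standard library are available. Lean on these libraries where they do the work, as an engineer would, in place of code of your own. Each camera call takes 0.05 s, during which the arm holds its last target. There are 200 camera calls.

## Task

Let the air out of the cobbler's sole press: unscrew the knurled brass lock nut of its bladder valve, anticlockwise seen from above, by at least two thirds of a turn so that it climbs clear, then press the freed pin fully down and keep it down for about two seconds before letting it spring back up. Be gentle: the valve stem stands in soft rubber and must not be pushed over, the pin must not be rammed against its stop, and everything else on the table and the press stays where it is.

Things in the scene. Friction and masses are not known exactly. Their poses are not given: they have to be found in the camera images.
- press: Sole press, fixed: green deck 220 mm (x) by 320 mm (y -170 to +150), top 50 mm above the table. Origin on the table, z up. At y 0 to 150 mm: bladder and upturned brown shoe under a clamp bar, up to 201 mm above the table. At y below 0: the valve (port), a round gauge (48 mm, 19 mm high) at (75, -120) mm and a brass plug (12 mm high) at (-80, -125) mm; leave these two alone.
- port (a point): Nominal foot of the valve, on the deck's top at (0, -105, 50) mm of the press, axes as the press. The valve stands upright in a rubber disc (32 mm across), but its axis is up to 8 mm off this point in the deck's x and also in its y, and it sits up to 5 mm high or low. Its true place is not measured: find it by touch or sight. Only low things (under 20 mm) stand within 85 mm.
- nut_nominal (a point): 45 mm above port: nominal centre of the screwed-down lock nut, a knurled brass cylinder 14 mm across and 10 mm high. The real one is off by as much as the valve is. Below the nut: a collar 12.4 mm across, 4 mm high, then a bare brass stem 9 mm across, 30 mm long.
- tip_nominal (a point): 65 mm above port: nominal place of the flat upper end of the valve's steel pin (5 mm across) when not pressed; the real one is off by as much as the valve is. The pin stands 15 mm out of the screwed-down nut and does not rise with it.
- nut (a joint): Turn of the lock nut, rad: 0 screwed down, growing anticlockwise seen from above, stop at 5.0. Starts at 0 to 0.4. It climbs 1.2 mm per rad (let the hand rise with it, or the pin is pushed down), has 0.06 N m of friction, stays where left, never leaves the pin. The pin can go down only as far as the nut has climbed: from 3.6 rad on, its whole stroke is free.
- pin (a joint): How far the pin is pressed down, m: 0 up, 0.004 at its stop. A spring pushes it up with 2 N at the top and 6 N at the stop. The valve is open beyond 0.003. Once it is pressed beyond 0.0025 the fingers should not bear on it with more than 25 N.
- lean_x (a joint): Lean of the valve stem about the deck's x axis, rad, 0 upright; pivot 6 mm above the port, rubber spring of 3 N m/rad (0.01 rad is about 0.4 mm and 0.8 N sideways at the nut). Positive leans to the deck's -y. It must stay within 0.06 either way.
- lean_y (a joint): The same about the deck's y axis; positive leans to the deck's +x. It must stay within 0.06 either way.
- cap: Bystander: the valve's loose black dust cap, 13 mm diameter, 16 mm high, standing on the deck. Origin under its centre.
- hammer: Bystander: hammer lying on the table.
- awl: Bystander: awl-like screwdriver lying on the table.
- tin: Bystander: glue tin, 90 mm diameter, 100 mm high. Origin under its centre.
- cup: Bystander: clear plastic cup, 84 mm diameter, 50 mm high. Origin under its centre.
- flask: Bystander: steel flask, 68 mm diameter, 210 mm high. Origin under its centre.
- sole: Bystander: black rubber sole, 8 mm thick, lying on the table.
- disc: Bystander: copper-coloured tin lid, 90 mm diameter, 6 mm thick, lying on the table.

How it is judged:
On the way, in this order (a step that is already met when the one before it is completed fails the run):
1. the lock nut is unscrewed to at least 3.6 rad (value of joint nut above 3.6 rad), for 0.2 s.
2. the freed pin is held down beyond 3 mm for at least 1 s (value of joint nut above 3.6 rad and value of joint pin above 0.003 m), for 1 s.
At the end, for the whole second after the job is handed in: The nut stands unscrewed by at least 3.6 rad, the pin has sprung back up (pressed less than 1 mm) and the stem stands upright (lean under 0.02 rad), with nothing else moved (value of joint nut above 3.6 rad and value of joint pin below 0.001 m and value of joint lean_x between -0.02 and 0.02 rad and value of joint lean_y between -0.02 and 0.02 rad); the robot touches nothing.
It fails at once if the valve stem is pushed over by more than 0.06 rad (value of joint any of lean_x, lean_y above 0.06 rad or value of joint any of lean_x, lean_y below -0.06 rad).
It fails at once if the fingers bear on the pressed pin with more than 25 N (value of joint pin above 0.0025 m and contact force between the fingers and anything else above 25 N).
It fails at once if a bystander is moved by more than 30 mm (distance of any of cap, hammer, awl, tin, cup, flask, sole, disc from where it was at the start of the episode above 0.03 m).
It also fails if it takes over 72 s, if anything falls off the work surface, if the arm or the gripper's body presses on something with over 40 N, if the wrist force passes 120 N, or if a joint passes its speed limit or range.

## Working session

There is one attempt and no reset: what is moved stays moved. The work goes in short steps, Python scripts to look and compute and a shell command to move; the robot and the scene stay as the last step left them, time stands still between calls to the robot, and variables do not carry over. Pictures are saved under pics/ and viewed, at most 10 in all, crops included, and the job is handed in when it is done.

```bash
mkdir -p pics
python3 - <<'E'
from rig import robot,cams
import cv2
for n in("top","scene"):
    cv2.imwrite(f"pics/{n}0.png",cams.camera(n)[:,:,::-1]); i=cams.camera_info(n); print(n,i["intrinsics"],i["pose"])
print(robot.get_obs())
E
```

```text
top [[472.13908425   0.         328.91130124]
 [  0.         472.13908425 242.52261873]
 [  0.           0.           1.        ]] [[-1.35627506e-02 -9.85345318e-01  1.70031337e-01  3.00574968e-01]
 [-9.99904691e-01  1.38040829e-02  2.37194870e-04 -1.51519578e-02]
 [-2.58084553e-03 -1.70011914e-01 -9.85438627e-01  1.25931444e+00]
 [ 0.00000000e+00  0.00000000e+00  0.00000000e+00  1.00000000e+00]]
scene [[588.4588857    0.         315.26566388]
 [  0.         588.4588857  236.80677859]
 [  0.           0.           1.        ]] [[ 0.7086925   0.58372783 -0.3962534   1.1238496 ]
 [ 0.70544231 -0.57809263  0.41007323 -0.68086874]
 [ 0.01029999 -0.57014974 -0.82147623  1.35133541]
 [ 0.          0.          0.          1.        ]]
{'time': 0.1, 'q': array([ 1.02249782e+00,  5.28398420e-01,  1.43379514e+00, -9.63539922e-06,
        1.18137792e+00, -1.78492432e-01]), 'joint_velocities': array([-0.0004303 , -0.00197626, -0.00318458,  0.00061389, -0.00106879,
        0.00037251]), 'joint_torque': array([-5.22192186e-04, -4.40986776e+01, -1.77150840e+01,  6.34365133e-02,
        5.33846312e-02, -6.44284455e-05]), 'position': array([0.22558586, 0.58230009, 0.29134718]), 'tool_rot': array([ 1.83849333e-01,  9.82953938e-01, -9.26383265e-04, -3.47522613e-04]), 'ft_force': array([-0.15961891,  0.69553127, -0.11536466]), 'moment': array([ 0.02710811, -0.03975877, -0.03980587]), 'grip_force': 0.0, 'grip_width': 0.0870290984807681}
```

View pics/top0.png

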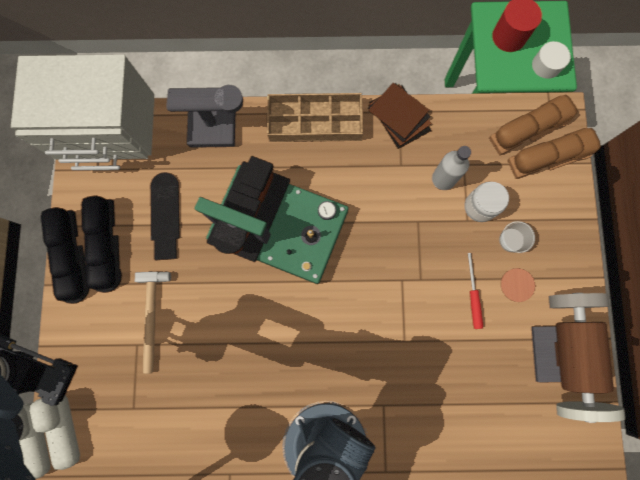

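View pics/scene0.png

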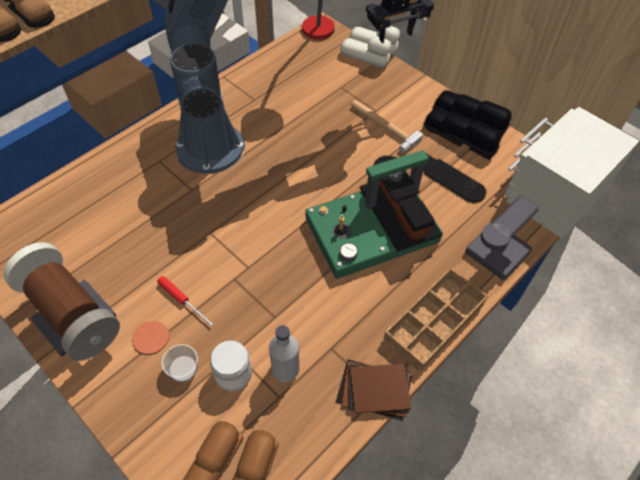

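The press stands at about (275,222) in the top picture, with the valve near (311,236). In the scene picture the valve is near (343,222). I'll enlarge both.

Run:
```python
import cv2,numpy as np
a=cv2.imread("pics/top0.png")[170:290,250:360]; b=cv2.imread("pics/scene0.png")[180:280,300:400]
A=cv2.resize(a,(400*110//100,480),interpolation=3)[:, :]
A=cv2.resize(a,None,fx=4.8,fy=4.8,interpolation=3)[:560,:]
cv2.imwrite("pics/c1.png",cv2.resize(a,None,fx=5,fy=5,interpolation=3))
cv2.imwrite("pics/c2.png",cv2.resize(b,None,fx=6,fy=6,interpolation=3))
```

```text
(no output)
```

View pics/c1.png

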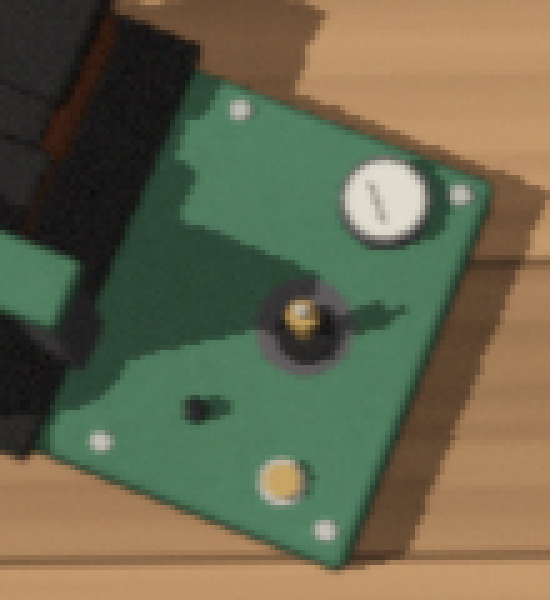

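View pics/c2.png

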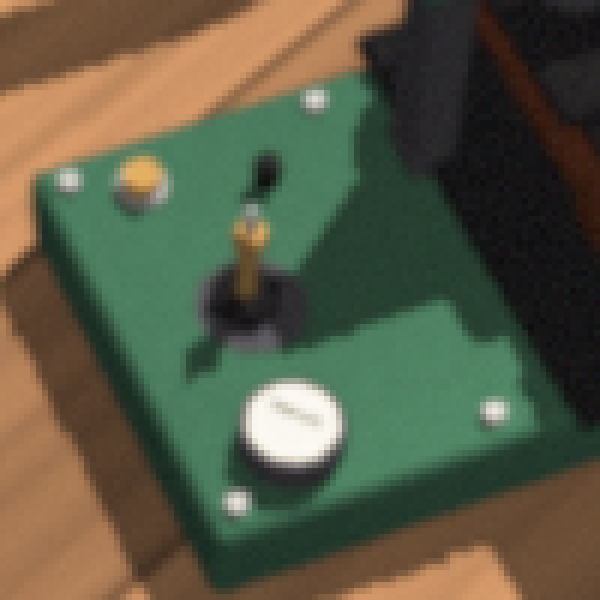

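In the top crop, the nut and pin are at (302,317), the deck corners at (490,183) and (338,568), the gauge at (385,200), the plug at (280,480) and the cap at (197,410). In the scene crop, the pin tip is at (251,210), the nut at (250,235), the gauge top at (293,420) and the plug top at (143,172).

```bash
cat > h.py <<'E'
import numpy as np
from rig import robot,cams
from scipy.spatial.transform import Rotation as R
def ray(n,u,v,info=None):
    i=info or cams.camera_info(n); K=np.array(i["intrinsics"]);T=np.array(i["pose"])
    d=T[:3,:3]@np.linalg.solve(K,[u,v,1.]); return T[:3,3],d/np.linalg.norm(d)
def plane(r,z): return r[0]+r[1]*(z-r[0][2])/r[1][2]
def tri(rs):
    A=sum(np.eye(3)-np.outer(d,d) for o,d in rs);b=sum((np.eye(3)-np.outer(d,d))@o for o,d in rs)
    p=np.linalg.solve(A,b); return p,[1e3*np.linalg.norm((np.eye(3)-np.outer(d,d))@(p-o)) for o,d in rs]
E
python3 - <<'E'
from h import *
np.set_printoptions(precision=4,suppress=True)
t=lambda x,y:ray("top",250+x/5-.4,170+y/5-.4); s=lambda x,y:ray("scene",300+x/6-.4,180+y/6-.4)
c1=plane(t(490,183),.05);c2=plane(t(338,568),.05);print("corners",c1,c2,np.linalg.norm(c1-c2))
g=plane(t(385,200),.069);pl=plane(t(280,480),.062);print("g,plug",g,pl,plane(s(293,420),.069),plane(s(143,172),.062),np.linalg.norm(g[:2]-pl[:2]))
print("nut",tri([t(302,319),s(250,236)]),"tip",tri([t(302,312),s(251,210)]))
ex=(c1-c2)/np.linalg.norm(c1-c2);yaw=np.arctan2(ex[1],ex[0]);print("yaw",yaw)
d=g-pl; print("yaw2",np.arctan2(d[1],d[0])-np.arctan2(5,155))
for y in (yaw,):
    Rz=R.from_euler('z',y).as_matrix(); o=(c1+c2)/2-Rz@[0,-.17,.05]; o2=(g+pl)/2-Rz@[-.0025,-.1225,.0655]; print("orig",o,o2,"port",o2+Rz@[0,-.105,.05]); print("cap",plane(t(197,410),.06))
E
```

```text
corners [ 0.6056 -0.0654  0.05  ] [0.4039 0.0166 0.05  ] 0.21769934617994655
g,plug [ 0.5925 -0.0101  0.069 ] [0.4482 0.0454 0.062 ] [ 0.5951 -0.008   0.069 ] [0.4501 0.0467 0.062 ] 0.15461300285018179
nut (array([0.526 , 0.0335, 0.0975]), [np.float64(1.647914891954335), np.float64(1.6479148919542217)]) tip (array([0.5258, 0.0328, 0.1171]), [np.float64(1.789302145712229), np.float64(1.7893021457124294)])
yaw -0.38601215799675187
yaw2 -0.3993378459738702
orig [0.5688 0.1331 0.    ] [0.5688 0.1302 0.    ] port [0.5293 0.033  0.05  ]
cap [0.4853 0.088  0.06  ]
```

```bash
python3 -m crank '[[-1,-1,-3,0,0,0,0],[-4,-3.4,0,0,0,0,0],[-4,-3.4,0,0,0,0,0],[-4,-3.4,0,0,0,0,0],[-4,-3.4,0,0,0,0,0]]' && python3 -m crank '[[-4,-3.4,0,0,0,0,0],[-4,-3.4,0,0,0,0,0],[-4,-3.4,0,0,0,0,0],[-4,-3.4,0,0,0,0,0],[-4,-3.4,0,0,0,0,0]]' && python3 -m crank '[[-4,-3.4,0,0,0,0,0],[-4,-3.4,0,0,0,0,0],[0,0,0,0,0,0.18,0],[0,0,0,0,0,0.18,0],[0,0,0,0,0,0.18,0]]'
python3 -m crank '[[0,0,0,0,0,0.18,0],[0,0,0,0,0,0.18,0],[0,0,0,0,0,0.18,0],[0,0,0,0,0,0.18,0],[0,0,0,0,0,0.18,0]]'; python3 -m crank '[[0,0,0,0,0,0.18,0],[0,0,0,0,0,0.18,0],[0,0,0,0,0,0.18,0],[0,0,0,0,0,0.18,0],[0,0,0,0,0,0,0]]'
python3 - <<'E'
from h import *
import cv2
o=robot.get_obs();print(o["time"],o["q"],o["position"],o["tool_rot"],R.from_quat(o["tool_rot"]).as_matrix())
i=cams.camera_info("wrist");w=cams.camera("wrist")[:,:,::-1];s=cams.camera("scene")[:,:,::-1];cv2.imwrite("pics/w1.png",w);cv2.imwrite("pics/s1.png",s)
import pickle;pickle.dump(i,open("w1.pkl","wb"));print(i)
c=cv2.resize(s[100:300,240:440],(400,400));
cv2.imwrite("pics/m1.png",np.hstack([cv2.resize(w,(400,300)),np.zeros((300,1,3),np.uint8),cv2.resize(s[90:270,240:440],(399,300))]) )
E
```

```text
time: 0.72
position: [0.332, 0.3836, 0.322]
tool_rot: [0.184, 0.983, -0.0, -0.0]
ft_force: [1.0, 0.3, -0.2]
grip_width: 0.0871
grip_force: 0.0
time: 1.35
position: [0.457, 0.1528, 0.3221]
tool_rot: [0.184, 0.983, 0.0, -0.0]
ft_force: [0.6, 0.7, 0.8]
grip_width: 0.087
grip_force: 0.0
time: 1.98
position: [0.5064, 0.0618, 0.3218]
tool_rot: [0.442, 0.897, -0.0, -0.001]
ft_force: [0.4, 0.7, 0.7]
grip_width: 0.0869
grip_force: 0.0
time: 2.6
position: [0.5063, 0.0621, 0.3219]
tool_rot: [0.788, 0.615, -0.0, -0.0]
ft_force: [0.6, -0.0, -0.1]
grip_width: 0.0873
grip_force: 0.0
time: 3.22
position: [0.5064, 0.0621, 0.3219]
tool_rot: [0.953, 0.302, -0.0, -0.0]
ft_force: [-0.0, 0.1, 1.0]
grip_width: 0.087
grip_force: 0.0
3.225 [-9.73182514e-02  3.35816016e-01  1.68022420e+00 -2.58330753e-05
  1.12645350e+00  8.59548440e-01] [0.50635673 0.06208828 0.32192095] [ 9.53253314e-01  3.02171997e-01 -4.18799855e-04 -1.66501849e-04] [[ 8.17383818e-01  5.76092775e-01 -8.99069092e-04]
 [ 5.76093054e-01 -8.17384113e-01  6.43377012e-05]
 [-6.97820308e-04 -5.70536055e-04 -9.99999594e-01]]
{'intrinsics': array([[358.13706277,   0.        , 324.82380846],
       [  0.        , 358.13706277, 242.29877993],
       [  0.        ,   0.        ,   1.        ]]), 'pose': array([[ 5.76211156e-01, -7.86809232e-01, -2.21160430e-01,
         5.66948719e-01],
       [-8.17300764e-01, -5.54848129e-01, -1.55444571e-01,
         1.04185220e-01],
       [-4.05226939e-04,  2.70323485e-01, -9.62769468e-01,
         4.14958662e-01],
       [ 0.00000000e+00,  0.00000000e+00,  0.00000000e+00,
         1.00000000e+00]])}
```

View pics/m1.png

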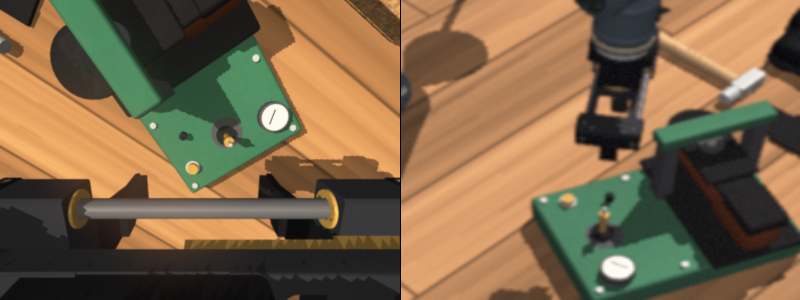

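The wrist picture shows the valve at about (366,224) in full pixels. The body's 190 mm runs along the closing line, so I'll work with that line near the press's x axis and turn the nut in several short strokes. Next is an enlarged crop for position.

Run:
```python
import cv2,numpy as np
w=cv2.imread("pics/w1.png")[190:250,330:400];s=cv2.imread("pics/s1.png")[200:250,310:370]
a=cv2.resize(w,None,fx=6,fy=6,interpolation=3);b=cv2.resize(s,None,fx=6,fy=6,interpolation=3)
m=np.zeros((360,790,3),np.uint8);m[:360,:420]=a;m[:300,430:790]=b;cv2.imwrite("pics/c3.png",m)
```

```text
(no output)
```

View pics/c3.png

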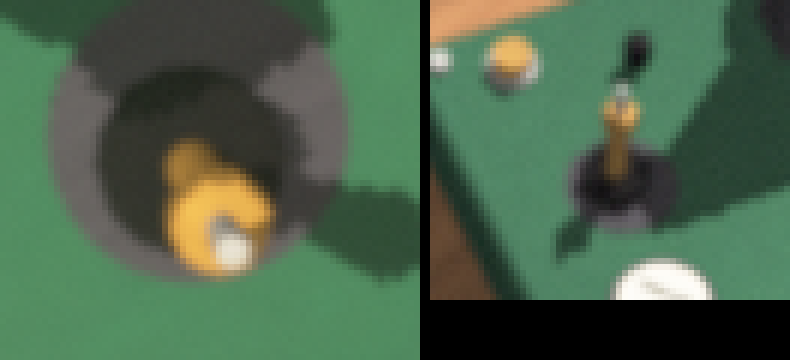

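In the wrist crop the pin tip is at (234,249) and the nut's top face is centred at about (222,228). In the scene crop the tip is at (193,87) and the nut's centre at (191,112).

Run:
```python
from h import *
import pickle
np.set_printoptions(precision=4,suppress=True)
i=pickle.load(open("w1.pkl","rb"))
w=lambda x,y:ray("wrist",330+x/6-.4,190+y/6-.4,i);s=lambda x,y:ray("scene",310+x/6-.4,200+y/6-.4);t=lambda x,y:ray("top",250+x/5-.4,170+y/5-.4)
print(tri([w(234,249),s(193,87)]),tri([w(234,249),s(193,87),t(302,313)]))
print(tri([w(222,228),s(191,106)]),tri([w(222,228),s(191,106),t(302,318)]))
for z in (.115,.120):print(z,plane(w(234,249),z))
```

```text
(array([0.5291, 0.0327, 0.123 ]), [np.float64(0.04358253446412548), np.float64(0.04358253446425074)]) (array([0.5267, 0.0325, 0.1193]), [np.float64(2.0315818376175523), np.float64(2.2813093689129658), np.float64(3.1488015151344304)])
(array([0.5288, 0.0326, 0.109 ]), [np.float64(0.08151209423636671), np.float64(0.0815120942365411)]) (array([0.5266, 0.0326, 0.1055]), [np.float64(1.9466876603595573), np.float64(1.9687006610117457), np.float64(2.766604414863442)])
0.115 [0.528  0.0307 0.115 ]
0.12 [0.5286 0.0319 0.12  ]
```

```bash
python3 -m crank '[[0.06,3.66,0,0,0,0,0],[0,0,4,0,0,0,0],[0,0,4,0,0,0,0],[0,0,2,0,0,0,0],[0,0,2,0,0,0,0]]' && python3 -m crank '[[0,0,2,0,0,0,0],[0,0,2,0,0,0,0],[0,0,0.9,0,0,0,0],[0,0,0,0,0,0,0.6],[0,0,0,0,0,0,0.7]]' 3
python3 - <<'E'
from h import *
import cv2
o=robot.get_obs();print(o["q"],o["position"],o["grip_width"])
w=cams.camera("wrist")[:,:,::-1];cv2.imwrite("pics/w2.png",w)
w0=cams.camera("scene")[:,:,::-1];cv2.imwrite("pics/s2.png",w0)
m=np.zeros((480,790,3),np.uint8);m[:300,:400]=cv2.resize(w,(400,300));m[:480,410:790]=cv2.resize(w0[170:266,310:386],(380,480),interpolation=3);cv2.imwrite("pics/m2.png",m)
E
```

```text
time: 3.95
position: [0.528, 0.0324, 0.2012]
tool_rot: [0.953, 0.302, -0.0, -0.0]
ft_force: [0.4, -0.5, 0.9]
grip_width: 0.0869
grip_force: 0.0
time: 4.58
position: [0.5286, 0.0324, 0.1539]
tool_rot: [0.954, 0.301, 0.001, 0.0]
ft_force: [0.9, -0.3, -0.6]
grip_width: 0.0743
grip_force: 0.0
[-1.49954030e-01  6.11295642e-01  1.78968410e+00  1.62375602e-05
  7.39260487e-01  8.08601815e-01] [0.52864417 0.0323905  0.15387034] 0.07434529386862508
```

View pics/m2.png

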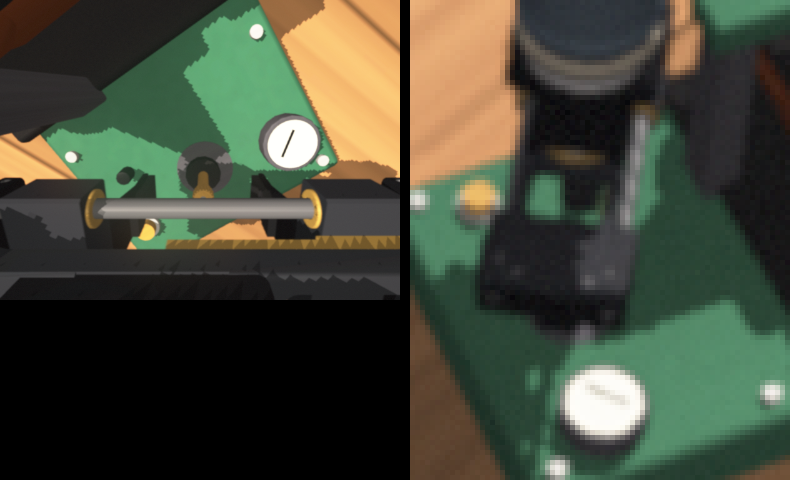

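The wrist view shows the stem at about (203,185), midway between the fingers at 150 and 258. The hand is centred, so I'll close gently at 3 N.

```bash
python3 -m crank '[[0,0,0,0,0,0,0.7],[0,0,0,0,0,0,0.75],[0,0,0,0,0,0,0.78],[0,0,0,0,0,0,0.8],[0,0,0,0,0,0,0.8]]' 3; python3 -m crank '[[0,0,0,0,0,0,0.82],[0,0,0,0,0,0,0.84],[0,0,0,0,0,0,0.88],[0,0,0,0,0,0,0.9],[0,0,0,0,0,0,0.9]]' 3;python3 -m crank '[[0,0,0,0,0,0,0.9],[0,0,0,0,0,0,0.9],[0,0,0,0,0,0,0.9],[0,0,0,0,0,0,0.9]]' 3
```

```text
time: 5.3
position: [0.5281, 0.0324, 0.1532]
tool_rot: [0.954, 0.301, -0.0, -0.0]
ft_force: [-0.3, -0.5, -0.1]
grip_width: 0.0206
grip_force: 0.0
time: 5.92
position: [0.5282, 0.0324, 0.1533]
tool_rot: [0.954, 0.301, 0.0, 0.0]
ft_force: [-0.4, -0.2, -0.7]
grip_width: 0.0139
grip_force: 3.0
time: 6.42
position: [0.5282, 0.0324, 0.1532]
tool_rot: [0.954, 0.301, 0.0, 0.0]
ft_force: [-0.7, -0.9, -1.2]
grip_width: 0.0135
grip_force: 3.0
```

```bash
cat >> h.py <<'E'
def ft(n=8):
    F=[]
    for _ in range(n): cams.camera("wrist"); F.append(robot.get_obs()["ft_force"])
    o=robot.get_obs();F=np.mean(F,0);M=R.from_quat(o["tool_rot"]).as_matrix()
    print("t",o["time"],"F",F.round(2),"tool",(M.T@F).round(2),"mom",o["moment"].round(3),"pos",o["position"].round(4),"psi",round(float(np.arctan2(M[1,1],M[0,1])),3),"w",round(o["grip_width"],4))
E
python3 -c "
from h import *
ft()"; python3 -m crank '[[0,0,0,0,0,0,0.95],[0,0,0,0,0,0,0.95],[0,0,-0.01,0,0,-0.1,0.95],[0,0,-0.02,0,0,-0.15,0.95],[0,0,-0.02,0,0,-0.15,0.95]]' 20;  python3 -c "
from h import *
ft()"
```

```text
t 6.825 F [ 0.14 -0.51  0.04] tool [-0.18  0.49 -0.04] mom [-0.162  0.141  0.023] pos [0.5282 0.0324 0.1533] psi -0.959 w 0.0136
time: 7.45
position: [0.5281, 0.0325, 0.1537]
tool_rot: [0.874, 0.487, -0.0, -0.0]
ft_force: [0.7, -0.1, -0.8]
grip_width: 0.0132
grip_force: 20.0
t 7.85 F [ 0.05 -0.1  -0.4 ] tool [-0.06  0.1   0.4 ] mom [-0.164  0.068 -0.078] pos [0.5281 0.0325 0.1537] psi -0.56 w 0.0133
```

```bash
python3 -m crank '[[0,0,-0.018,0,0,-0.15,0.95],[0,0,-0.018,0,0,-0.15,0.95],[0,0,-0.018,0,0,-0.15,0.95],[0,0,-0.018,0,0,-0.15,0.95],[0,0,-0.014,0,0,-0.12,0.95]]' 20;  python3 -c "
from h import *
ft()"
```

```text
time: 8.48
position: [0.5279, 0.0325, 0.1546]
tool_rot: [0.647, 0.763, -0.0, -0.0]
ft_force: [-0.3, -1.3, -0.8]
grip_width: 0.0126
grip_force: 20.0
t 8.875 F [-0.67 -0.39  0.32] tool [-0.28 -0.72 -0.32] mom [-0.154  0.153 -0.005] pos [0.528  0.0325 0.1546] psi 0.16 w 0.0126
```

```bash
cat >> h.py <<'E'
def mz(n=10):
    L=[]
    for _ in range(n):
        cams.camera("wrist");o=robot.get_obs();L.append([*o["moment"],o["grip_width"]*1e3,o["position"][2]*1e3])
    print("moment,w,z",np.mean(L,0).round(4),"sd",np.std(L,0).round(3))
E
python3 -c "
from h import *
mz()"; python3 -m crank '[[0,0,0,0,0,0,0.95],[0,0,0,0,0,0,0.95],[0,0,0,0,0,0,0.95]]' 3;python3 -c "
from h import *
mz(4)"; python3 -m crank '[[0,0,0,0,0,0,0.8],[0,0,0,0,0,0,0.8],[0,0,0,0,0,0,0.9],[0,0,0,0,0,0,0.95],[0,0,0,0,0,0,0.95]]' 3;python3 -c "
from h import *
mz(4)"
```

```text
moment,w,z [-1.059000e-01  1.816000e-01 -2.720000e-02  1.291120e+01  1.545611e+02] sd [0.028 0.028 0.028 0.213 0.011]
time: 9.75
position: [0.5282, 0.0325, 0.1546]
tool_rot: [0.648, 0.762, 0.0, 0.0]
ft_force: [-1.0, 0.3, -0.2]
grip_width: 0.0139
grip_force: 3.0
moment,w,z [-9.470000e-02  1.490000e-01 -2.550000e-02  1.362980e+01  1.545953e+02] sd [0.049 0.013 0.016 0.091 0.011]
time: 10.58
position: [0.5281, 0.0324, 0.1547]
tool_rot: [0.648, 0.762, -0.0, 0.0]
ft_force: [-0.4, -0.6, 0.5]
grip_width: 0.0138
grip_force: 3.0
moment,w,z [-1.20600e-01  1.32700e-01 -4.30000e-03  1.35047e+01  1.54666e+02] sd [0.006 0.046 0.025 0.132 0.003]
```

```bash
python3 -m crank '[[0,0,0,0,0,0,0.7],[0,0,0,0,0,0,0.7],[0,0,0,0,0,0,0.7],[0,0,0,0,0,0.16,0.7],[0,0,0,0,0,0.16,0.7]]' 3 && python3 -m crank '[[0,0,0,0,0,0.16,0.7],[0,0,0,0,0,0.16,0.7],[0,0,0,0,0,0.16,0.7],[0,0,0,0,0,0.16,0.7],[0,0,0,0,0,0.16,0.7]]' 3 && python3 -m crank '[[0,0,0,0,0,0,0.8],[0,0,0,0,0,0,0.83],[0,0,0,0,0,0,0.9],[0,0,0,0,0,0,0.95],[0,0,0,0,0,0,0.95]]' 3
python3 -c "
from h import *
ft(5)"; python3 -m crank '[[0,0,0,0,0,0,0.95],[0,0,0,0,0,0,0.95],[0,0,-0.019,0,0,-0.16,0.95],[0,0,-0.019,0,0,-0.16,0.95],[0,0,-0.019,0,0,-0.16,0.95]]' 25 ; python3 -c "
from h import *
ft(5);mz(5)"
```

```text
time: 11.4
position: [0.5282, 0.0324, 0.1546]
tool_rot: [0.763, 0.647, 0.0, -0.0]
ft_force: [0.2, -0.2, 0.8]
grip_width: 0.0261
grip_force: 0.0
time: 12.02
position: [0.5282, 0.0324, 0.1546]
tool_rot: [0.954, 0.299, 0.0, -0.0]
ft_force: [0.4, 0.4, 0.9]
grip_width: 0.026
grip_force: 0.0
time: 12.65
position: [0.5282, 0.0324, 0.1546]
tool_rot: [0.954, 0.301, 0.0, 0.0]
ft_force: [0.7, -0.8, -0.2]
grip_width: 0.0135
grip_force: 3.0
t 12.9 F [-0.   -0.34 -0.25] tool [-0.2   0.28  0.25] mom [-0.203  0.086  0.024] pos [0.5282 0.0324 0.1546] psi -0.959 w 0.014
time: 13.52
position: [0.5281, 0.0325, 0.1552]
tool_rot: [0.853, 0.521, -0.0, -0.0]
ft_force: [0.4, -0.8, 0.4]
grip_width: 0.0127
grip_force: 25.0
t 13.775 F [-0.24 -0.1   0.36] tool [-0.2  -0.17 -0.36] mom [-0.166  0.11  -0.046] pos [0.5281 0.0325 0.1552] psi -0.481 w 0.0127
moment,w,z [-1.45500e-01  1.03800e-01  7.80000e-03  1.28898e+01  1.55174e+02] sd [0.039 0.028 0.038 0.201 0.008]
```

```bash
python3 -m crank '[[0,0,-0.019,0,0,-0.16,0.95],[0,0,-0.019,0,0,-0.16,0.95]]' 25 ; python3 -c "
from h import *
print(robot.get_obs()['moment'])"; python3 -m crank '[[0,0,-0.019,0,0,-0.16,0.95]]' 25 ; python3 -c "
from h import *
print(robot.get_obs()['moment'])"; python3 -m crank '[[0,0,-0.019,0,0,-0.16,0.95]]' 25 ; python3 -c "
from h import *
import cv2
print(robot.get_obs()['moment']);mz(5)"
python3 -m crank '[[0,0,0,0,0,0,0.6],[0,0,0,0,0,0,0.6],[0,0,0,0,0,0,0.6]]' 3;  python3 -c "
from h import *
import cv2
mz(5)
w=cams.camera('wrist')[:,:,::-1];cv2.imwrite('pics/w3.png',w)
a=cv2.imread('pics/w2.png')
f=lambda p:cv2.resize(p[250:350,270:380],None,fx=3.6,fy=3.6,interpolation=3)
cv2.imwrite('pics/m3.png',np.hstack([f(a),f(w)]))"
```

```text
time: 14.28
position: [0.528, 0.0325, 0.1555]
tool_rot: [0.76, 0.65, -0.0, -0.0]
ft_force: [0.1, -0.1, 0.9]
grip_width: 0.0122
grip_force: 25.0
[-0.07106398  0.1118812  -0.02937252]
time: 14.4
position: [0.5279, 0.0325, 0.1557]
tool_rot: [0.705, 0.709, -0.0, -0.0]
ft_force: [-0.8, -0.3, 1.2]
grip_width: 0.013
grip_force: 25.0
[-0.05943409  0.14809336 -0.01229459]
time: 14.52
position: [0.5279, 0.0325, 0.1559]
tool_rot: [0.646, 0.763, -0.0, -0.0]
ft_force: [-0.8, -0.4, 0.3]
grip_width: 0.0129
grip_force: 25.0
[-0.10212814  0.12923929 -0.07740261]
moment,w,z [-1.172000e-01  1.250000e-01 -1.560000e-02  1.250360e+01  1.559086e+02] sd [0.049 0.044 0.03  0.055 0.014]
time: 15.15
position: [0.5282, 0.0324, 0.156]
tool_rot: [0.648, 0.762, 0.0, 0.0]
ft_force: [-0.2, 0.7, -0.5]
grip_width: 0.032
grip_force: 0.0
moment,w,z [-7.590000e-02  5.100000e-02 -1.930000e-02  3.396890e+01  1.559539e+02] sd [0.026 0.033 0.018 0.654 0.01 ]
```

View pics/m3.png

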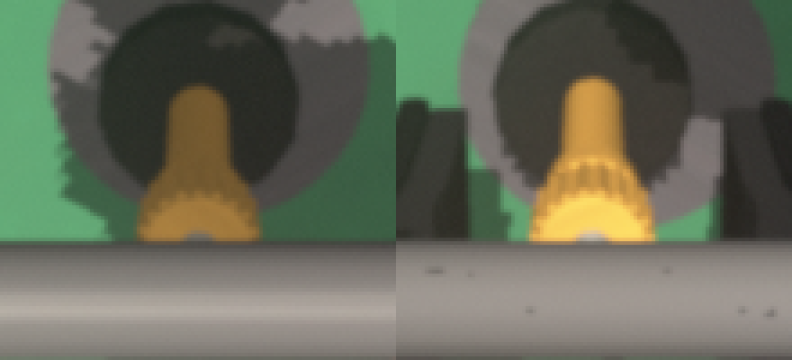

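The nut's image kept its size (122 px, then 125 px) while the hand rose 2.7 mm, so the nut is climbing with the hand. Next are strokes 3 and 4.

```bash
python3 -m crank '[[0,0,0,0,0,0.16,0.7],[0,0,0,0,0,0.16,0.7],[0,0,0,0,0,0.16,0.7],[0,0,0,0,0,0.16,0.7],[0,0,0,0,0,0.16,0.7]]' 3 && python3 -m crank '[[0,0,0,0,0,0.16,0.75],[0,0,0,0,0,0.16,0.78],[0,0,0,0,0,0,0.83],[0,0,0,0,0,0,0.9],[0,0,0,0,0,0,0.95]]' 3
python3 -m crank '[[0,0,0,0,0,0,0.95],[0,0,0,0,0,0,0.95],[0,0,-0.019,0,0,-0.16,0.95],[0,0,-0.019,0,0,-0.16,0.95],[0,0,-0.019,0,0,-0.16,0.95]]' 25 && python3 -m crank '[[0,0,-0.019,0,0,-0.16,0.95],[0,0,-0.019,0,0,-0.16,0.95],[0,0,-0.019,0,0,-0.16,0.95],[0,0,-0.019,0,0,-0.16,0.95]]' 25 ; python3 -c "
from h import *
ft(5)"
```

```text
time: 16.08
position: [0.5281, 0.0324, 0.1559]
tool_rot: [0.895, 0.447, -0.0, -0.0]
ft_force: [0.6, 1.1, 0.7]
grip_width: 0.0261
grip_force: 0.0
time: 16.7
position: [0.5282, 0.0324, 0.156]
tool_rot: [0.953, 0.302, 0.0, 0.0]
ft_force: [0.6, -0.8, 0.3]
grip_width: 0.0137
grip_force: 3.0
time: 17.32
position: [0.5281, 0.0325, 0.1565]
tool_rot: [0.853, 0.521, -0.0, -0.0]
ft_force: [-0.1, -0.6, 1.1]
grip_width: 0.0128
grip_force: 25.0
time: 17.82
position: [0.5279, 0.0325, 0.1573]
tool_rot: [0.646, 0.763, -0.0, -0.0]
ft_force: [0.4, 0.4, 0.4]
grip_width: 0.0124
grip_force: 25.0
t 18.075 F [-0.31  0.02  0.45] tool [ 0.07 -0.31 -0.45] mom [-0.126  0.176 -0.013] pos [0.528  0.0325 0.1573] psi 0.159 w 0.0127
```

```bash
python3 -m crank '[[0,0,0,0,0,0,0.7],[0,0,0,0,0,0,0.7],[0,0,0,0,0,0,0.7],[0,0,0,0,0,0.16,0.7],[0,0,0,0,0,0.16,0.7]]' 3 && python3 -m crank '[[0,0,0,0,0,0.16,0.7],[0,0,0,0,0,0.16,0.7],[0,0,0,0,0,0.16,0.7],[0,0,0,0,0,0.16,0.75],[0,0,0,0,0,0.16,0.78]]' 3 && python3 -m crank '[[0,0,0,0,0,0,0.83],[0,0,0,0,0,0,0.9],[0,0,0,0,0,0,0.95],[0,0,0,0,0,0,0.95]]' 3
python3 -m crank '[[0,0,0,0,0,0,0.95],[0,0,0,0,0,0,0.95],[0,0,-0.019,0,0,-0.16,0.95],[0,0,-0.019,0,0,-0.16,0.95],[0,0,-0.019,0,0,-0.16,0.95]]' 25 && python3 -m crank '[[0,0,-0.019,0,0,-0.16,0.95],[0,0,-0.019,0,0,-0.16,0.95],[0,0,-0.019,0,0,-0.16,0.95]]' 25 ; python3 -c "
from h import *
ft(5);mz(4)"
```

```text
time: 18.7
position: [0.5282, 0.0325, 0.1573]
tool_rot: [0.763, 0.647, 0.0, 0.0]
ft_force: [-0.6, 0.3, 0.2]
grip_width: 0.026
grip_force: 0.0
time: 19.32
position: [0.5282, 0.0324, 0.1573]
tool_rot: [0.954, 0.298, 0.0, 0.0]
ft_force: [-0.1, -0.8, 0.7]
grip_width: 0.0205
grip_force: 0.0
time: 19.82
position: [0.5282, 0.0324, 0.1573]
tool_rot: [0.953, 0.301, 0.0, 0.0]
ft_force: [0.4, -0.6, -0.7]
grip_width: 0.014
grip_force: 3.0
time: 20.45
position: [0.5281, 0.0325, 0.1579]
tool_rot: [0.853, 0.521, -0.0, -0.0]
ft_force: [0.1, 0.2, 0.3]
grip_width: 0.0126
grip_force: 25.0
time: 20.82
position: [0.5279, 0.0325, 0.1584]
tool_rot: [0.705, 0.709, -0.0, -0.0]
ft_force: [-0.5, 0.5, 0.5]
grip_width: 0.0128
grip_force: 25.0
t 21.075 F [-0.48 -0.45  0.78] tool [-0.45 -0.48 -0.78] mom [-0.135  0.107 -0.042] pos [0.528  0.0325 0.1584] psi -0.001 w 0.0128
moment,w,z [-9.930000e-02  1.329000e-01  1.620000e-02  1.274130e+01  1.583866e+02] sd [0.026 0.03  0.016 0.271 0.015]
```

```bash
python3 -m crank '[[0,0,0,0,0,0,0.6],[0,0,0,0,0,0,0.6],[0,0,0,0,0,0,0.6],[0,0,0,0,0,0,0.6],[0,0,-1,0,0,0,0.6]]' 3 && python3 -m crank '[[0,0,-2,0,0,0,0.6],[0,0,-1.66,0,0,0,0.8],[0,0,0,0,0,0,1],[0,0,0,0,0,0,1],[0,0,0,0,0,0,1]]' 10 && python3 -m crank '[[0,0,0,0,0,0,1],[0,0,0,0,0,0,1]]'
python3 - <<'E'
from h import *
import cv2
ft(6)
s=cams.camera("scene")[:,:,::-1];cv2.imwrite("pics/s4.png",s)
a=cv2.imread("pics/s1.png");f=lambda p:cv2.resize(p[200:250,315:365],(395,395),interpolation=3)
cv2.imwrite("pics/m4.png",np.hstack([f(a),f(s)]))
E
```

```text
time: 21.9
position: [0.5276, 0.0325, 0.1681]
tool_rot: [0.707, 0.707, -0.001, -0.001]
ft_force: [0.1, 0.2, 0.1]
grip_width: 0.035
grip_force: 0.0
time: 22.52
position: [0.5277, 0.0325, 0.2044]
tool_rot: [0.707, 0.707, -0.0, -0.001]
ft_force: [-0.4, -0.5, -1.2]
grip_width: 0.0038
grip_force: 0.0
time: 22.78
position: [0.528, 0.0325, 0.2046]
tool_rot: [0.707, 0.707, -0.0, -0.0]
ft_force: [-0.1, 1.0, 0.4]
grip_width: 0.0008
grip_force: 0.0
t 23.075 F [ 0.05 -0.25  0.11] tool [-0.25  0.05 -0.11] mom [-0.093  0.044  0.008] pos [0.5281 0.0325 0.205 ] psi 0.001 w 0.0009
```

View pics/m4.png

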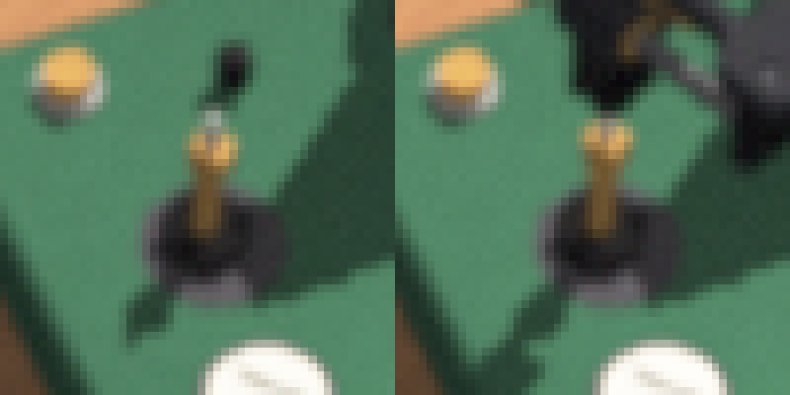

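The nut's image has gone up by about 1.4 px, roughly 5 mm, so it has climbed as planned. The closed fingertips stand just above the pin. I'll go down in small steps and watch the force.

```bash
python3 -m crank '[[0,0,0.5,0,0,0,1],[0,0,0.4,0,0,0,1],[0,0,0,0,0,0,1]]' ; python3 -c "
from h import *
ft(5)"; python3 -m crank '[[0,0,0.15,0,0,0,1],[0,0,0.05,0,0,0,1]]' ; python3 -c "
from h import *
ft(5)"; python3 -m crank '[[0,0,0.1,0,0,0,1],[0,0,0.0,0,0,0,1]]' ; python3 -c "
from h import *
ft(5)"
```

```text
time: 23.5
position: [0.5278, 0.0325, 0.1955]
tool_rot: [0.707, 0.707, -0.0, -0.0]
ft_force: [0.1, 0.3, 0.0]
grip_width: 0.0006
grip_force: 0.0
t 23.75 F [-0.07 -0.21  0.12] tool [-0.21 -0.07 -0.12] mom [-0.044  0.015 -0.015] pos [0.5283 0.0324 0.1961] psi 0.001 w 0.0003
time: 24.0
position: [0.5281, 0.0325, 0.194]
tool_rot: [0.707, 0.707, -0.0, -0.0]
ft_force: [0.1, -0.1, -0.2]
grip_width: 0.0005
grip_force: 0.0
t 24.25 F [-0.27  0.04  0.11] tool [ 0.04 -0.27 -0.11] mom [-0.031  0.046 -0.005] pos [0.5282 0.0324 0.194 ] psi 0.001 w 0.0003
time: 24.5
position: [0.5281, 0.0325, 0.1929]
tool_rot: [0.707, 0.707, -0.0, -0.0]
ft_force: [-0.1, 0.5, -1.0]
grip_width: 0.0005
grip_force: 0.0
t 24.75 F [-0.27  0.22 -0.04] tool [ 0.22 -0.27  0.04] mom [-0.107  0.021 -0.026] pos [0.5282 0.0324 0.193 ] psi 0.001 w 0.0004
```

```bash
python3 -m crank '[[0,0,0.1,0,0,0,1],[0,0,0,0,0,0,1]]' >/dev/null; python3 -c "
from h import *
ft(5)"; python3 -m crank '[[0,0,0.1,0,0,0,1],[0,0,0,0,0,0,1]]' >/dev/null; python3 -c "
from h import *
ft(5)"; python3 -m crank '[[0,0,0.1,0,0,0,1],[0,0,0.0,0,0,0,1]]'>/dev/null ; python3 -c "
from h import *
ft(5)"
```

```text
t 25.25 F [0.25 0.21 0.18] tool [ 0.21  0.25 -0.18] mom [-0.093  0.008 -0.029] pos [0.5282 0.0324 0.192 ] psi 0.001 w 0.0003
t 25.75 F [ 0.39 -0.09  0.16] tool [-0.09  0.39 -0.16] mom [-0.101  0.009  0.073] pos [0.5282 0.0324 0.191 ] psi 0.001 w 0.0003
t 26.25 F [0.02 0.19 0.1 ] tool [ 0.19  0.02 -0.1 ] mom [-0.062  0.025  0.053] pos [0.5282 0.0324 0.19  ] psi 0.001 w 0.0006
```

```bash
python3 -m crank '[[0,0,0.1,0,0,0,1],[0,0,0,0,0,0,1]]' >/dev/null; python3 -c "
from h import *
ft(5)"; python3 -m crank '[[0,0,0.1,0,0,0,1],[0,0,0,0,0,0,1]]' >/dev/null; python3 -c "
from h import *
ft(5)"; python3 -m crank '[[0,0,0.1,0,0,0,1],[0,0,0.0,0,0,0,1]]'>/dev/null ; python3 -c "
from h import *
ft(5)"
```

```text
t 26.75 F [ 0.14 -0.14  0.37] tool [-0.14  0.14 -0.37] mom [-0.134  0.043  0.004] pos [0.5282 0.0324 0.189 ] psi 0.001 w 0.0004
t 27.25 F [-0.34  0.27  2.  ] tool [ 0.27 -0.34 -2.  ] mom [-0.033  0.048  0.019] pos [0.5282 0.0324 0.1881] psi 0.001 w 0.0007
t 27.75 F [ 0.4  -0.27  3.06] tool [-0.27  0.4  -3.06] mom [-0.104  0.028  0.037] pos [0.5282 0.0324 0.1871] psi 0.001 w 0.0006
```

Contact is at TCP z 0.188 and the force rises 1 N/mm as the spring should, so the pin is about 1 mm down. I'll press about 2.5 mm further.

```bash
python3 -m crank '[[0,0,0.08,0,0,0,1],[0,0,0.07,0,0,0,1],[0,0,0,0,0,0,1]]' >/dev/null; python3 -c "
from h import *
ft(6)"; python3 -m crank '[[0,0,0.05,0,0,0,1],[0,0,0.05,0,0,0,1],[0,0,0,0,0,0,1]]' >/dev/null; python3 -c "
from h import *
ft(8)"
```

```text
t 28.425 F [-0.32  0.16  4.63] tool [ 0.16 -0.31 -4.63] mom [-0.05   0.069 -0.02 ] pos [0.5282 0.0324 0.1856] psi 0.001 w 0.0002
t 29.2 F [-0.03  0.09  5.19] tool [ 0.09 -0.03 -5.19] mom [-0.089  0.051 -0.009] pos [0.5283 0.0324 0.1846] psi 0.001 w 0.0004
```

```bash
python3 -m crank '[[0,0,0.02,0,0,0,1],[0,0,0,0,0,0,1],[0,0,0,0,0,0,1]]' >/dev/null; python3 -c "
from h import *
ft(20)"; python3 -m crank '[[0,0,0,0,0,0,1],[0,0,0,0,0,0,1],[0,0,0,0,0,0,1],[0,0,0,0,0,0,1],[0,0,0,0,0,0,1]]'; python3 -c "
from h import *
ft(20)"
```

```text
t 30.575 F [ 0.05 -0.13  5.59] tool [-0.13  0.05 -5.59] mom [-0.083  0.092 -0.039] pos [0.5283 0.0324 0.1845] psi 0.001 w 0.0009
time: 31.2
position: [0.5283, 0.0324, 0.1845]
tool_rot: [0.707, 0.707, 0.0, 0.0]
ft_force: [-0.2, 0.3, 4.9]
grip_width: 0.0002
grip_force: 2.8
t 32.2 F [-0.25  0.05  5.63] tool [ 0.05 -0.25 -5.63] mom [-0.117  0.054 -0.013] pos [0.5283 0.0324 0.1845] psi 0.001 w 0.0004
```

The pin has been held about 3.6 mm down (5.6 N) for about 2.8 s. I'll let it up and withdraw.

```bash
python3 -m crank '[[0,0,-0.1,0,0,0,1],[0,0,-0.2,0,0,0,1],[0,0,-0.3,0,0,0,1],[0,0,-1,0,0,0,1],[0,0,-2,0,0,0,1]]' && python3 -m crank '[[0,0,-4,0,0,0,1],[0,0,-5,0,0,0,1],[0,0,0,0,0,0,1],[0,0,0,0,0,0,1]]'
python3 - <<'E'
from h import *
import cv2,pickle
ft(4);i=cams.camera_info("wrist");w=cams.camera("wrist")[:,:,::-1];cv2.imwrite("pics/w5.png",w)
s=cams.camera("scene")[:,:,::-1];cv2.imwrite("pics/s5.png",s)
m=np.zeros((400,790,3),np.uint8);m[:300,:395]=cv2.resize(w,(395,300));m[:,395:]=cv2.resize(s[200:250,315:365],(395,400),interpolation=3);cv2.imwrite("pics/m5.png",m)
E
```

```text
time: 32.83
position: [0.5273, 0.0325, 0.22]
tool_rot: [0.707, 0.707, -0.001, -0.001]
ft_force: [0.9, -0.6, -0.0]
grip_width: 0.0004
grip_force: 0.0
time: 33.33
position: [0.5274, 0.0326, 0.3101]
tool_rot: [0.707, 0.707, -0.0, -0.0]
ft_force: [-0.1, 0.5, -0.6]
grip_width: 0.0003
grip_force: 0.0
t 33.525 F [-0.    0.51 -0.51] tool [ 0.51 -0.    0.51] mom [-0.102  0.02  -0.021] pos [0.5274 0.0325 0.3089] psi 0.001 w 0.0
```

View pics/m5.png

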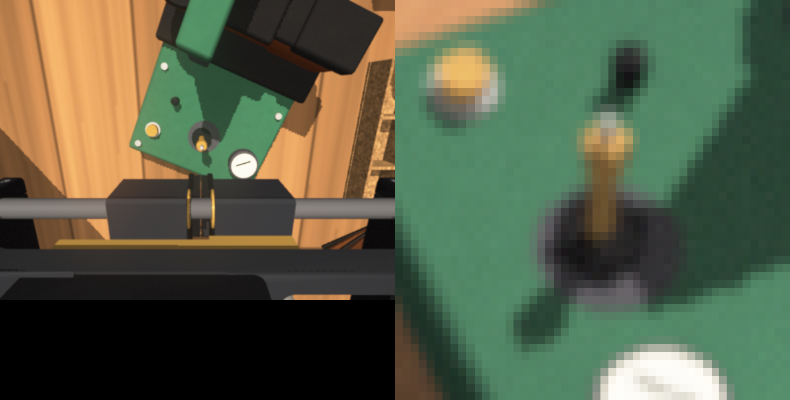

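The scene crop shows the nut raised (y about 138, was 148), the pin sprung back up (tip near y 115), the stem upright and the cap where it was. I'll hand the job in.

```bash
python3 -c "
from rig import ticket
print(ticket.hand_in())"
```

```text
the job is handed in; nothing more can be done
None
```

I handed the job in at about 34 s of the 72 s; no verdict came back. I turned the lock nut about 4.3 rad in four strokes, held the pin about 3.6 mm down at 5.6 N for nearly 3 s, and it sprang back up with the stem upright and the cap unmoved.

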